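# Hang the caddy and snap the lock cap on the hook

### The job

Hang the little blue caddy by its handle in the dip of the hook stand's arm and let go of it. Then lock the hook: press the orange snap cap down onto the upturned stud at the hook's end until it clicks, and keep pressing past the click until the cap is fully home. The job finishes while you still hold the cap pressed down, with the caddy hanging freely; do not shove or knock over the tins, jars and bottle around.

Things in the scene. Friction and masses are not known exactly. Their poses are not given: they have to be found in the camera images.
- caddy: Blue open tray, loose, 0.15 to 0.3 kg, 90 mm (x) by 134 (y) by 60 high, front and back alike, standing on one side of the stand. Origin: centre of underside, z up. Fixed arched handle: straps at y = +-66 mm, and between them a level wooden bar along y, 10 mm wide, 12 high, 155 to 167 mm above the underside. Pinch the bar from above some 34 mm off its middle, which must stay free for the hook.
- caddy_bar (a point): Centre of the caddy's handle bar, 161 mm above the caddy's underside; axes as the caddy's.
- stand: Steel hook stand, fixed; place and yaw vary. Base plate 190x100x12 mm. Origin on the worktop under the post. From the post's top a round arm, 12 mm thick, its centre line 200 mm up, runs 115 mm along the stand's -x, dips 5 mm midway and ends in the upturned stud, its highest part. The caddy's bar must come over the stud from the -x side and lie across the arm in the dip, along the stand's y.
- saddle (a point): Top of the hook arm in its dip, 75 mm out from the post, 201 mm up; axes as the stand's. The caddy bar's centre rests 6 mm above it.
- stud: Upturned end of the hook: upright aluminium stud, 16 mm across, 115 mm out from the post; top 45 mm above the arm's centre line, last 8 mm tapering to 8 mm across. Four sprung brass bumps stand out 3.5 mm round it, 14.5 mm below its top. Pushing the cap over them takes about 8 to 15 N over 5 mm; then the force drops and the cap is drawn down as hard. Origin 45 mm below its top.
- stud_top (a point): Centre of the stud's flat top, 245 mm up; axes as the stand's. The cap's inner end comes to rest on it.
- cap: Orange round plastic snap cap, loose, 40 g, 34 mm across, 40 mm tall, white dot on its closed top; stands open end down on the other side of the stand from the caddy. Origin: centre of the open underside, z up. Hole 19 mm across at the lip, wider inside, 22 mm deep. Its underside is 11.5 mm below the stud top when it meets the bumps, about 16.5 mm at the click and 22 mm when fully home.
- peas_tin: Bystander, loose: green tin, 76 mm across, 110 mm tall. Origin at the centre of its underside. To be left alone.
- honey_jar: Bystander, loose: jar with grey lid, 68 mm across, 94 mm tall. Origin at the centre of its underside. To be left alone.
- green_bottle: Bystander, loose: green squeeze bottle, 43x68 mm, 145 mm tall. Origin at the centre of its underside. To be left alone.
- red_spice_jar: Bystander, loose: spice jar with red cap, 45 mm across, 106 mm tall. Origin at the centre of its underside. To be left alone.
- low_red_tin: Bystander, loose: short red tin, 75 mm across, 58 mm tall. Origin at the centre of its underside. To be left alone.
- flat_tin: Bystander, loose: flat tin, 86 mm across, 40 mm tall. Origin at the centre of its underside. To be left alone.

How it is judged:
On the way, in this order (a step that is already met when the one before it is completed fails the run):
1. the caddy hangs by its bar in the dip of the hook arm, let go of (x of caddy_bar in the frame of saddle between -0.03 and 0.03 m and y of caddy_bar in the frame of saddle between -0.045 and 0.045 m and z of caddy_bar in the frame of saddle between 0.002 and 0.014 m and angle between caddy's own z axis and vertical below 0.3 rad and height (world z) of caddy above 0.025 m and contact force between caddy and stand above 0.8 N and contact force between each of the arm, the fingers and caddy below 0.3 N), for 0.3 s.
2. the cap is snapped fully home on the stud while the caddy hangs (all of step 1 and z of cap in the frame of stud_top between -0.0245 and -0.02 m and horizontal distance between cap and stud_top below 0.003 m and angle between cap's own z axis and vertical below 0.1 rad), for 0.2 s.
At the end, for the whole second after the job is handed in: Cap home: underside 20 to 24.5 mm below stud top, within 3 mm of its axis, upright to 0.1 rad; fingers on it (>2 N) pressing it on the stud with >3 N. Caddy at rest, bar on the arm within 30 mm of the dip along it, 45 mm across, 2 to 14 mm up, tilt <0.3 rad, not touched by the robot (all of step 2 and contact force between cap and stud above 3 N and contact force between the fingers and cap above 2 N and linear speed of caddy below 0.1 m/s); the arm keeps its last pose, push and grip.
It fails at once if a bystander is shoved more than 40 mm or tipped over (distance of any of peas_tin, honey_jar, green_bottle, red_spice_jar, low_red_tin, flat_tin from where it was at the start of the episode above 0.04 m or angle between any of peas_tin, honey_jar, green_bottle, red_spice_jar, low_red_tin, flat_tin's own z axis and vertical above 0.5 rad).
It also fails if it takes over 67 s, if anything falls off the work surface, if the arm or the gripper's body presses on something with over 40 N, if the wrist force passes 120 N, or if a joint passes its speed limit or range.

### The arm

A 6-joint arm with a two-finger parallel gripper is mounted at the origin on a cart in front of the work surface, level with it; the furniture and walls round the work are solid. World frame = base frame: x ahead of the robot, y to its left, z up, the work surface at z = 0. Lengths are in m, angles in rad, forces in N, time in s.
With the tool pointing down it reaches from about 0.25 to 0.775 m from the base axis. Payload 4 kg.
Tool frame: the origin (TCP) lies on the centre line of the jaws, within the pads' length; the fingertips stand 25 mm ahead of it and the grasp point (between the pads) lies 6 mm ahead of it; z points along the fingers, y is the line along which they close (so a half turn about z gives the same grasp; the last joint's range is limited). The gripper opens to 94 mm and grips with 3 to 60 N. Pads are 16 mm wide; open, the fingers measure 119 mm over their backs; the gripper's body (75 mm by 177 mm) begins 78 mm behind the grasp point.
Start: joints at [-1.448, 0.087, 1.371, -0, 1.684, -0.103], TCP at [0.123, -0.536, 0.197] pointing down, gripper open.
Joint ranges: [-3.1, 3.1], [-0.76, 2.03], [0.27, 2.55], [-1.08, 4.22], [0.17, 2.65], [-2.57, 2.57]. Speed limits (rad/s): [2.79, 2.79, 3.14, 3.14, 3.14, 3.14].

### API

Orientations are given as a unit quaternion [w, x, y, z].
In Python, from bench import bot gives the robot as it stands.
- The arm moves only by the shell command python3 -m crank 'ROWS' [FORCE]. ROWS is JSON, a list of rows, each an object of numbers: "x", "y", "z": the shift along the tool's x, y, z scaled (see below); "rx", "ry", "rz": the turn, a rotation vector about the tool's x, y, z scaled (see below); "fingers": the opening, from 0 (shut) to 1 (fully open). In form: [{"x": .., "y": .., "z": .., "rx": .., "ry": .., "rz": .., "fingers": ..}, ...]. A call has 1 to 5 rows; each row shifts and turns the commanded pose from where the row before left it, along the tool's axes as they then stand; what a row does not reach is not made up. The controller multiplies each number of a shift by 250 mm and each number of a turn by 0.5 rad. A row lasts 1/10 s, in which the tool goes at most 50 mm and 8.59 degrees, less where a joint would pass 70% of its speed; a pose out of reach is approached as far as the arm can. A call with a number of a shift or a turn outside -1 to 1 is refused whole. A call with a gripper value outside its range is refused whole. The fingers move at their own pace and stop on an object; FORCE is the grip in N (left out, the last holds). Time passes only in rows, so rows that do not move let the fingers close. It gives the time, the measured TCP pose, the force, the opening and the grip force at its end, in the units of the state.
- bot.get_obs(): the state, without advancing time (a new reading comes with each control period).
- bot.read_camera(name): name is "scene" or "top"; returns the picture (400x640x3 uint8, red, green, blue); there is no depth.
- bot.camera_model(name): a dict with "mtx" (3x3 intrinsics, pixels), "dist_coeffs" ([k1, k2, p1, p2, k3] as OpenCV has them; the pictures are not rectified), "rvec" (rotation vector, rad) and "tvec" (3), from world to camera coordinates, as OpenCV has them. Camera axes: x right, y down, z forward; pixel columns grow to the right and rows downward; lengths in m; the calibration is good to about 2 mm. A picture is of the moment at which its call begins. camera_model takes no time and is no camera call.
- bot.job_done(): hands the job in; it is judged then, once.
Trained networks look in the newest picture that a camera, given by its name, has taken for a name from the list of things; names that differ only in an ending like _2 or _b are one class to them, and where a whole thing is asked for, a point or a joint stands for the part that bears it (a point fixed in the world has none). Each returns a list of dicts, best first, with "conf" (0 to 1); they miss things now and then, are a little off and sometimes report something else, mostly with a low value. They report only what shows in the picture. A call takes as long as a camera call.
- bot.spot_in(camera, query): "rect" ([centre column, centre row, width, height] in pixels, round what is visible of it).
- bot.pinpoint(camera, query): "at" ([column, row] in pixels: a listed point, or the origin of a listed thing).
The state is a dict: "time": time; "q": joint angles; "joint_vel": joint speeds; "joint_torque": joint torques, N m; "ee_pos": TCP position; "tool_rot": TCP orientation; "ft_force": force on the tool from outside, world axes, zero at the start; "wrist_torque": the same for the moment, N m; "opening": finger opening in m; "gripper_force": force on a finger pad.
Only numpy, scipy, OpenCV 4.12 (cv2) and the standard library are available. Lean on these libraries where they do the work, as an engineer would, in place of code of your own. Each camera call takes 0.05 s, during which the arm holds its last target. There are 200 camera calls.

## Working session

There is one attempt and no reset: what is moved stays moved. The work goes in short steps, Python scripts to look and compute and a shell command to move; the robot and the scene stay as the last step left them, time stands still between calls to the robot, and variables do not carry over. Pictures are saved under pics/ and viewed, at most 10 in all, crops included, and the job is handed in when it is done.

```bash
ls; mkdir -p pics
python3 - <<'E'
from bench import bot
import cv2,json
for c in("scene","top"):
    im=bot.read_camera(c); cv2.imwrite(f"pics/{c}0.png",im[:,:,::-1])
    for q in ["caddy","caddy_bar","stand","saddle","stud","stud_top","cap","peas_tin","honey_jar","green_bottle","red_spice_jar","low_red_tin","flat_tin"]:
        print(c,q,[( [round(v) for v in d["at"]],round(d["conf"],2)) for d in bot.pinpoint(c,q)[:2]])
o=bot.get_obs();print(o)
E
```

```text
pics
scene caddy [([266, 183], 0.84), ([264, 153], 0.53)]
scene caddy_bar [([262, 154], 0.64)]
scene stand [([352, 227], 0.62), ([306, 160], 0.61)]
scene saddle [([340, 189], 0.97)]
scene stud [([411, 328], 0.55), ([330, 192], 0.51)]
scene stud_top [([333, 184], 0.76)]
scene cap [([355, 299], 0.55)]
scene peas_tin []
scene honey_jar [([309, 157], 0.64), ([402, 291], 0.26)]
scene green_bottle [([403, 292], 0.72)]
scene red_spice_jar [([381, 258], 0.62)]
scene low_red_tin [([286, 154], 0.88)]
scene flat_tin [([410, 328], 0.64), ([265, 181], 0.56)]
top caddy [([229, 241], 0.63), ([338, 198], 0.38)]
top caddy_bar [([213, 237], 0.89)]
top stand [([328, 178], 0.72)]
top saddle []
top stud [([335, 196], 0.61)]
top stud_top [([333, 192], 0.89)]
top cap [([418, 221], 0.66)]
top peas_tin [([244, 182], 0.61)]
top honey_jar [([206, 179], 0.67), ([183, 191], 0.35)]
top green_bottle [([419, 178], 0.53)]
top red_spice_jar [([382, 175], 0.77), ([205, 178], 0.37)]
top low_red_tin [([183, 195], 0.69), ([423, 177], 0.53)]
top flat_tin [([458, 189], 0.81), ([340, 198], 0.32)]
{'time': 1.4, 'q': array([-1.44809642e+00,  8.72117538e-02,  1.37072838e+00,  4.13021190e-05,
        1.68358130e+00, -1.03099222e-01]), 'joint_vel': array([ 0.00094251, -0.00041187, -0.00177288, -0.0009116 , -0.00035232,
       -0.00118226]), 'joint_torque': array([-4.40760441e-04, -3.40035331e+01, -3.02592838e+01,  7.18443934e-02,
        2.38083262e-02,  2.69543534e-07]), 'ee_pos': array([ 0.1231493 , -0.53605269,  0.19698503]), 'tool_rot': array([3.54040397e-05, 9.93633348e-01, 1.12662186e-01, 2.08677388e-05]), 'ft_force': array([ 1.04665996, -1.21063277,  0.37914407]), 'wrist_torque': array([ 0.00813589, -0.02979495, -0.02975395]), 'gripper_force': 0.0, 'opening': 0.09411716104408806}
```

Run:
```python
import cv2
a=cv2.imread("pics/top0.png")[130:330,130:500]; cv2.imwrite("pics/top1.png",cv2.resize(a,None,fx=2.15,fy=2.15,interpolation=cv2.INTER_CUBIC))
a=cv2.imread("pics/scene0.png")[120:370,200:480]; cv2.imwrite("pics/scene1.png",cv2.resize(a,None,fx=2.4,fy=2.4,interpolation=cv2.INTER_CUBIC))
```

```text
(no output)
```

View pics/top1.png

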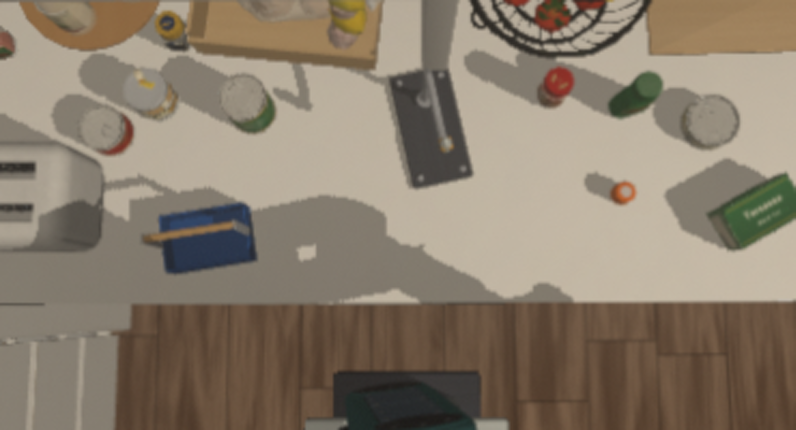

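View pics/scene1.png

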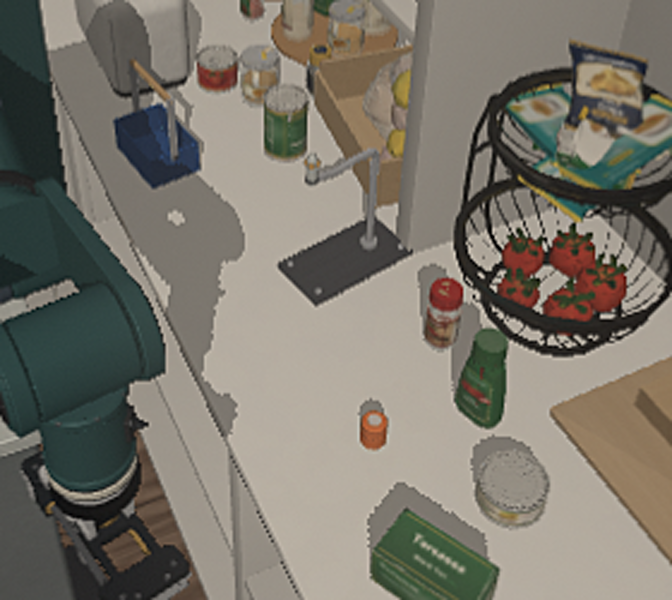

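Top crop: the caddy is at about (208,238) with its bar running from (143,238) to (248,226), stud tip (446,144), plate centre (430,128), cap (624,192). Both views agree with the networks. The caddy is on the robot's left, the cap on its right, and the hook arm points towards the robot.

```bash
cat > h.py <<'E'
from bench import bot
import cv2, numpy as np
from scipy.optimize import least_squares
M={c:bot.camera_model(c) for c in("scene","top")}
def A(m): return [np.array(m[k],float) for k in("rvec","tvec","mtx","dist_coeffs")]
def proj(c,P): return cv2.projectPoints(np.array(P,float).reshape(-1,1,3),*A(M[c]))[0].reshape(-1,2)
def plane(c,px,z):
    r,t,K,d=A(M[c]); R=cv2.Rodrigues(r)[0]; o=-R.T@t.ravel()
    n=cv2.undistortPoints(np.array(px,float).reshape(-1,1,2),K,d).reshape(-1,2)
    v=np.c_[n,np.ones(len(n))]@R
    return o+v*((z-o[2])/v[:,2])[:,None]
def tri(pt,ps,x0=(.5,0,.1)):
    s=least_squares(lambda P:np.r_[proj("top",P)[0]-pt,proj("scene",P)[0]-ps],x0); return s.x,np.abs(s.fun).max()
def cen(im,mask,box):
    m=np.zeros_like(mask);x0,y0,x1,y1=box;m[y0:y1,x0:x1]=mask[y0:y1,x0:x1]
    ys,xs=np.nonzero(m);return np.array([xs.mean(),ys.mean()]),len(xs),m
E
python3 - <<'E'
from h import *
for c in M:
    r,t,K,d=A(M[c]);print(c,(-cv2.Rodrigues(r)[0].T@t.ravel()).round(3),K[0,0],d)
T=cv2.imread("pics/top0.png")[:,:,::-1].astype(int);S=cv2.imread("pics/scene0.png")[:,:,::-1].astype(int)
print("res mm/px",(plane("top",[[333,192],[334,192]],.2)[:,:2]*1000).round(1))
# stud
print("stud top@.245",plane("top",[[333,192]],.245),plane("top",[[446/2.15+130,144/2.15+130]],.245), plane("scene",[[333,184]],.245),tri([333,192],[333,184]))
# base plate
dark=(T.max(2)<75)
ct,n,m=cen(T,dark,(305,155,355,222)); 
box=cv2.minAreaRect(plane("top",np.argwhere(m)[:,::-1],.012)[:,:2].astype(np.float32)); print("plate",n,box)
print("plate mean",plane("top",[ct],.012))
# cap
for c,im,b in(("top",T,(400,205,440,235)),("scene",S,(340,280,375,315))):
    mk=(im[...,0]>130)&(im[...,0]-im[...,2]>70)
    ce,n,m=cen(im,mk,b);ys,xs=np.nonzero(m);print("cap",c,ce,n,(xs.min(),xs.max(),ys.min(),ys.max()))
# bar/caddy
blue=(T[...,2]-T[...,0]>25); ce,n,m=cen(T,blue,(190,215,260,265)); print("caddy blue",ce,n)
wood=(T[...,0]-T[...,2]>35)&(T[...,0]>90); ce,n,m=cen(T,wood,(190,225,255,250))
p=plane("top",np.argwhere(m)[:,::-1],.167)[:,:2]; v=np.linalg.svd(p-p.mean(0))[2][0]; s=(p-p.mean(0))@v
print("bar",ce,n,p.mean(0),v,np.degrees(np.arctan2(v[1],v[0])),p.mean(0)+v*s.min(),p.mean(0)+v*s.max())
b=bot
print("bar pt",plane("top",[[213,237]],.161),plane("top",[[229,241]],0),plane("scene",[[262,154],],.161),plane("scene",[[266,183]],0))
for q,px in dict(peas=[244,182],honey=[206,179],bottle=[419,178],spice=[382,175],lowred=[183,195],flat=[458,189]).items(): print(q,plane("top",[px],0.0).round(3))
E
python3 - <<'E'
import cv2
a=cv2.imread("pics/top0.png")
o=[cv2.resize(a[y:y+h,x:x+w],(390,390*h//w),interpolation=cv2.INTER_NEAREST) for x,y,w,h in((190,215,75,75),(300,155,75,75))]
cv2.imwrite("pics/z.png",cv2.hconcat(o))
E
```

```text
scene [ 0.056 -1.07   1.16 ] 445.32813757970166 [0.0204287 0.        0.        0.        0.       ]
top [ 0.32  -0.002  1.491] 430.30723119200024 [-0.03093536  0.          0.          0.          0.        ]
res mm/px [[565.5 -45.1]
 [565.5 -48.2]]
stud top@.245 [[ 0.5569961 -0.0436193  0.245    ]] [[ 0.54204702 -0.05653961  0.245     ]] [[ 0.55515042 -0.05928098  0.245     ]] (array([ 0.56077156, -0.04444762,  0.23169539]), np.float64(0.46642449263492836))
plate 982 ((0.6145089864730835, -0.03935354948043823), (0.18238724768161774, 0.09275306016206741), 12.388162612915039)
plate mean [[ 0.60651858 -0.0360029   0.012     ]]
cap top [420.29824561 219.24561404] 57 (np.int64(416), np.int64(425), np.int64(215), np.int64(224))
cap scene [355.26851852 299.41666667] 108 (np.int64(351), np.int64(360), np.int64(291), np.int64(306))
caddy blue [226.37619699 240.86320109] 731
bar [217.28461538 237.51538462] 130 [0.43074213 0.31150578] [ 0.15139527 -0.9884733 ] -81.29220693020577 [0.42117874 0.37394599] [0.44051142 0.24772119]
bar pt [[0.43288317 0.32628373 0.161     ]] [[0.43246619 0.30993183 0.        ]] [[0.42775193 0.30892453 0.161     ]] [[0.43788185 0.32771752 0.        ]]
peas [[0.641 0.263 0.   ]]
honey [[0.653 0.398 0.   ]]
bottle [[ 0.653 -0.358  0.   ]]
spice [[ 0.664 -0.227  0.   ]]
lowred [[0.595 0.478 0.   ]]
flat [[ 0.613 -0.495  0.   ]]
```

View pics/z.png

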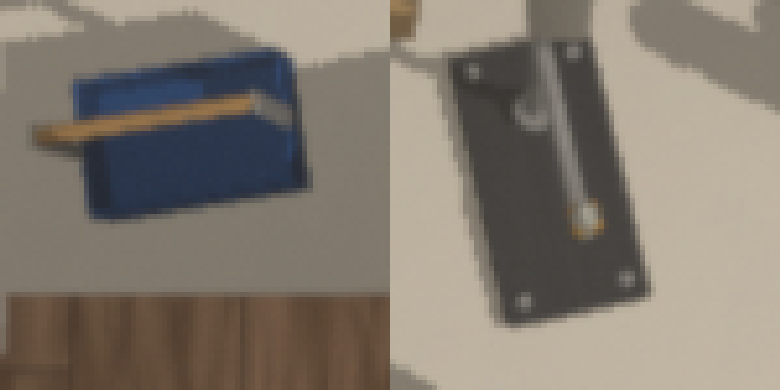

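Run:
```python
import cv2
a=cv2.imread("pics/scene0.png");t=cv2.imread("pics/top0.png")
f=lambda im,x,y:cv2.resize(im[y:y+30,x:x+38],(380,300),interpolation=cv2.INTER_NEAREST)
cv2.imwrite("pics/z2.png",cv2.vconcat([cv2.hconcat([f(a,318,175),f(a,338,283)]),cv2.hconcat([f(t,320,180),f(t,402,205)])]))
```

```text
(no output)
```

View pics/z2.png

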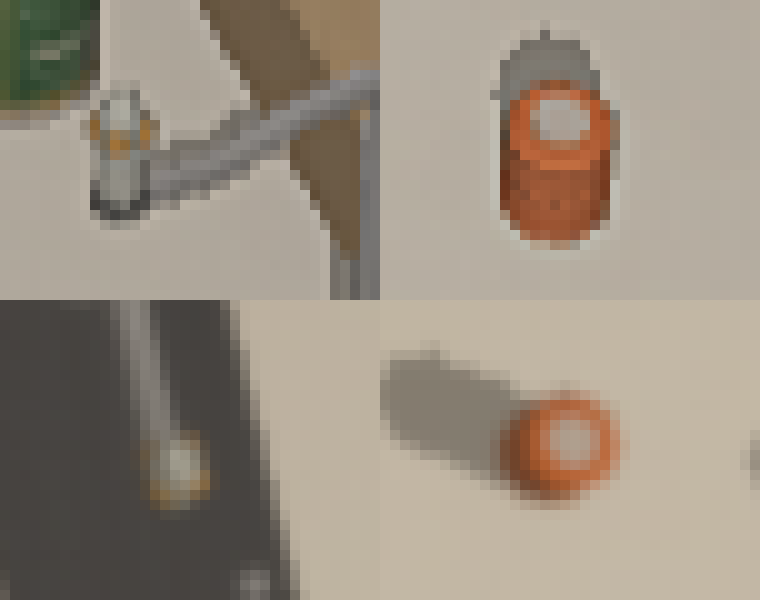

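Zooms: in the scene view the stud top is at (329.7,183.8) px and the cap dot at (355.4,294.5). In the top view the stud top is at (337.3,196.0), its bumps' centre at (337.3,196.7) and the cap dot at (420.9,218.8).

Run:
```python
from h import *
print("studtop",plane("top",[[337.3,196.0]],.245),plane("scene",[[329.7,183.8]],.245),tri([337.3,196],[329.7,183.8]))
print("bumps",plane("top",[[337.3,196.7]],.2305),plane("scene",[[329.7,187.5]],.2305))
print("capdot",plane("top",[[420.9,218.8]],.04),plane("scene",[[355.4,294.5]],.04),tri([420.9,218.8],[355.4,294.5]))
z=np.array([[447,60],[590,38],[650,296],[510,327]],float);px=(z-[390,0])/5.2+[300,155]-.5
c=plane("top",px,.012);print(c[:,:2].round(4),c.mean(0),[np.degrees(np.arctan2(*(c[i]-c[j])[[1,0]])) for i,j in((0,3),(1,2),(0,1),(3,2))])
# bar top ends and caddy tray corners at z=.06
z=np.array([[35,132],[258,99]]);px=z/5.2+[190,215]-.5
b=plane("top",px,.167);print("bar",b,b.mean(0),np.degrees(np.arctan2(*(b[0]-b[1])[[0,1]])))
z=np.array([[75,80],[290,48],[308,187],[92,218]]);px=z/5.2+[190,215]-.5
b=plane("top",px,.06);print("tray",b.round(3),b.mean(0),plane("top",px,.0).mean(0))
print(np.linalg.norm(b-np.roll(b,-1,0),axis=1))
```

```text
studtop [[ 0.54496729 -0.05615536  0.245     ]] [[ 0.54571507 -0.05405154  0.245     ]] (array([ 0.54467715, -0.05608748,  0.24683684]), np.float64(0.015625445656496595))
bumps [[ 0.54546685 -0.05676633  0.2305    ]] [[ 0.54539011 -0.05542118  0.2305    ]]
capdot [[ 0.5019079  -0.34891666  0.04      ]] [[ 0.50133243 -0.34702874  0.04      ]] (array([ 0.50110257, -0.34828399,  0.04181886]), np.float64(0.16897087095389907))
[[ 0.695   0.0273]
 [ 0.71   -0.0701]
 [ 0.5324 -0.1081]
 [ 0.512  -0.0145]] [ 0.6123307  -0.04137018  0.012     ] [np.float64(12.856617761746474), np.float64(12.082749930426075), np.float64(98.76304731118564), np.float64(102.31648226439904)]
bar [[0.42365141 0.37631623 0.167     ]
 [0.44277478 0.24444322 0.167     ]] [0.4332131  0.31037973 0.167     ] -8.2511468908883
tray [[0.465 0.382 0.06 ]
 [0.485 0.245 0.06 ]
 [0.396 0.231 0.06 ]
 [0.377 0.368 0.06 ]] [0.43109962 0.30657005 0.06      ] [0.43574832 0.31949444 0.        ]
[0.13934728 0.09007547 0.13854133 0.08925068]
```

Measured positions:
- **Stud:** top at (0.545,-0.0555)
- **Stand:** yaw about 12.4°
- **Bar:** centre at (0.432,0.309), yaw 8.3°
- **Cap:** at (0.5015,-0.348)

I'll turn the tool first, then travel to the bar's -y side.

```bash
cat >> h.py <<'E'
from scipy.spatial.transform import Rotation as Ro
def need(P,psi=None):
    """shift/turn in tool units (total) to TCP at P, tool down with tool-x heading psi (deg); shift in tool axes after the turn and before"""
    o=bot.get_obs();w,x,y,z=o["tool_rot"];R=Ro.from_quat([x,y,z,w]);d=np.array(P)-o["ee_pos"]
    print("t %.1f"%o["time"],"tcp",o["ee_pos"].round(4),"psi %.2f"%np.degrees(np.arctan2(*R.as_matrix()[[1,0],0])),"F",o["ft_force"].round(1),"open %.4f grip %.1f"%(o["opening"],o["gripper_force"]),"q",o["q"].round(2))
    print("shift (now axes)",(R.inv().apply(d)/.25).round(4))
    if psi is not None:
        p=np.radians(psi);G=Ro.from_matrix(np.array([[np.cos(p),np.sin(p),0],[np.sin(p),-np.cos(p),0],[0,0,-1]]))
        print("turn",((R.inv()*G).as_rotvec()/.5).round(4),"shift after turn",(G.inv().apply(d)/.25).round(4))
E
R='{"rz":-0.298,"z":-0.02}'
python3 -m crank '[{"rz":-0.298,"z":-0.02},{"rz":-0.298,"z":-0.02},{"rz":-0.298,"z":-0.02},{"rz":-0.298,"z":-0.02},{"rz":-0.298,"z":-0.02}]' >/dev/null
python3 -m crank '[{"rz":-0.298,"z":-0.02},{"rz":-0.298,"z":-0.02},{"rz":-0.298,"z":-0.02},{"rz":-0.298,"z":-0.02},{"rz":-0.298,"z":-0.02}]'
python3 -c "
from h import *
need([.437,.275,.247],98.25)"
```

```text
t 1.4 tcp [ 0.1231 -0.5361  0.197 ] psi 12.94 F [ 1.  -1.2  0.4] open 0.0941 grip 0.0 q [-1.45  0.09  1.37  0.    1.68 -0.1 ]
shift (now axes) [ 1.9499 -2.8808 -0.2002]
turn [ 2.000e-04  1.000e-04 -2.978e+00] shift after turn [ 3.0305  1.7079 -0.2001]schema error: expected keys x, y, z, rx, ry, rz, fingers
schema error: expected keys x, y, z, rx, ry, rz, fingers
```

```bash
python3 -m crank '[{"x":0,"y":0,"z":-0.02,"rx":0,"ry":0,"rz":-0.298,"fingers":1},{"x":0,"y":0,"z":-0.02,"rx":0,"ry":0,"rz":-0.298,"fingers":1},{"x":0,"y":0,"z":-0.02,"rx":0,"ry":0,"rz":-0.298,"fingers":1},{"x":0,"y":0,"z":-0.02,"rx":0,"ry":0,"rz":-0.298,"fingers":1},{"x":0,"y":0,"z":-0.02,"rx":0,"ry":0,"rz":-0.298,"fingers":1}]' 
python3 -m crank '[{"x":0,"y":0,"z":-0.02,"rx":0,"ry":0,"rz":-0.298,"fingers":1},{"x":0,"y":0,"z":-0.02,"rx":0,"ry":0,"rz":-0.298,"fingers":1},{"x":0,"y":0,"z":-0.02,"rx":0,"ry":0,"rz":-0.298,"fingers":1},{"x":0,"y":0,"z":-0.02,"rx":0,"ry":0,"rz":-0.298,"fingers":1},{"x":0,"y":0,"z":-0.02,"rx":0,"ry":0,"rz":-0.298,"fingers":1}]' 
python3 -c "
from h import *
need([.437,.275,.247],98.25)"
```

```text
time: 1.9
ee_pos: [0.1231, -0.536, 0.2222]
tool_rot: [0.0, 0.883, 0.469, -0.0]
ft_force: [0.3, 0.7, 0.0]
opening: 0.094
gripper_force: 0.0
time: 2.4
ee_pos: [0.1231, -0.536, 0.2472]
tool_rot: [0.0, 0.652, 0.758, -0.0]
ft_force: [0.1, -0.3, 0.3]
opening: 0.0939
gripper_force: 0.0
t 2.4 tcp [ 0.1231 -0.536   0.2472] psi 98.66 F [ 0.1 -0.3  0.3] open 0.0939 grip 0.0 q [-1.45  0.08  1.28  0.    1.78 -1.6 ]
shift (now axes) [3.0181e+00 1.7297e+00 6.0000e-04]
turn [0.     0.0001 0.0143] shift after turn [3.0305e+00 1.7080e+00 7.0000e-04]
```

```bash
python3 -m crank '[{"x":0.151,"y":0.085,"z":0,"rx":0,"ry":0,"rz":0.0143,"fingers":1},{"x":0.151,"y":0.085,"z":0,"rx":0,"ry":0,"rz":0,"fingers":1},{"x":0.151,"y":0.085,"z":0,"rx":0,"ry":0,"rz":0,"fingers":1},{"x":0.151,"y":0.085,"z":0,"rx":0,"ry":0,"rz":0,"fingers":1},{"x":0.151,"y":0.085,"z":0,"rx":0,"ry":0,"rz":0,"fingers":1}]' >/dev/null
python3 -m crank '[{"x":0.151,"y":0.085,"z":0,"rx":0,"ry":0,"rz":0,"fingers":1},{"x":0.151,"y":0.085,"z":0,"rx":0,"ry":0,"rz":0,"fingers":1},{"x":0.151,"y":0.085,"z":0,"rx":0,"ry":0,"rz":0,"fingers":1},{"x":0.151,"y":0.085,"z":0,"rx":0,"ry":0,"rz":0,"fingers":1},{"x":0.151,"y":0.085,"z":0,"rx":0,"ry":0,"rz":0,"fingers":1}]' >/dev/null
python3 -m crank '[{"x":0.151,"y":0.085,"z":0,"rx":0,"ry":0,"rz":0,"fingers":1},{"x":0.151,"y":0.085,"z":0,"rx":0,"ry":0,"rz":0,"fingers":1},{"x":0.151,"y":0.085,"z":0,"rx":0,"ry":0,"rz":0,"fingers":1},{"x":0.151,"y":0.085,"z":0,"rx":0,"ry":0,"rz":0,"fingers":1},{"x":0.151,"y":0.085,"z":0,"rx":0,"ry":0,"rz":0,"fingers":1}]' >/dev/null
python3 -c "
from h import *
need([.437,.275,.247],98.25)"
```

```text
t 3.9 tcp [0.361  0.0707 0.2474] psi 97.93 F [ 0.5 -1.  -0.2] open 0.0941 grip 0.0 q [ 0.04 -0.33  1.65 -0.    1.83 -0.1 ]
shift (now axes) [0.7674 0.4138 0.0017]
turn [ 0.0032  0.001  -0.0111] shift after turn [0.7651 0.418  0.0015]
```

```bash
python3 -m crank '[{"x":0.153,"y":0.0835,"z":0,"rx":0,"ry":0,"rz":-0.011,"fingers":1},{"x":0.153,"y":0.0835,"z":0,"rx":0,"ry":0,"rz":0,"fingers":1},{"x":0.153,"y":0.0835,"z":0,"rx":0,"ry":0,"rz":0,"fingers":1},{"x":0.153,"y":0.0835,"z":0,"rx":0,"ry":0,"rz":0,"fingers":1},{"x":0.153,"y":0.0835,"z":0,"rx":0,"ry":0,"rz":0,"fingers":1}]' >/dev/null
python3 -m crank '[{"x":0,"y":0,"z":0,"rx":0,"ry":0,"rz":0,"fingers":1},{"x":0,"y":0,"z":0,"rx":0,"ry":0,"rz":0,"fingers":1}]' >/dev/null
python3 - <<'E'
from h import *
need([.437,.275,.167],98.25)
im=bot.read_camera("scene");cv2.imwrite("pics/a.png",cv2.resize(im[100:250,180:380,::-1],None,fx=3.5,fy=3.5,interpolation=cv2.INTER_CUBIC))
o=bot.get_obs();print(proj("scene",o["ee_pos"]),[(d["at"],d["conf"]) for d in bot.pinpoint("scene","caddy_bar")])
E
```

```text
t 4.6 tcp [0.4368 0.2732 0.2462] psi 98.30 F [ 0.2 -0.7 -0.4] open 0.0939 grip 0.0 q [ 0.45  0.01  1.36 -0.    1.78  0.3 ]
shift (now axes) [0.0073 0.0026 0.3167]
turn [-0.0035  0.0023  0.0018] shift after turn [0.0069 0.002  0.3168]
[[265.61146765 139.6096158 ]] [([259.8, 152.2], 0.74)]
```

View pics/a.png

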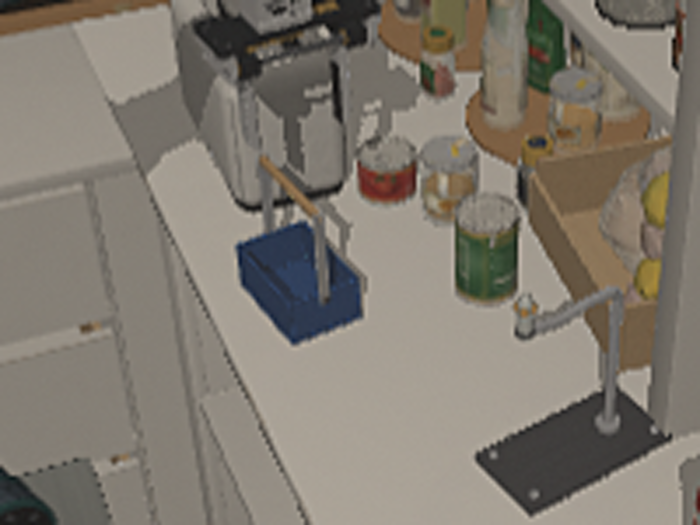

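The fingers hover just above the near half of the bar, whose ends are at about (263,160) and (320,213) in the zoom. I'll descend and close.

```bash
python3 -c "
from h import *
d=np.array([-.1435,.9897,0]);c=np.array([.4322,.3085,.167]);print(proj('scene',[c-.066*d,c+.066*d]))"
python3 -m crank '[{"x":0.007,"y":0,"z":0.08,"rx":0,"ry":0,"rz":0,"fingers":1},{"x":0,"y":0.002,"z":0.08,"rx":0,"ry":0,"rz":0,"fingers":1},{"x":0,"y":0,"z":0.08,"rx":0,"ry":0,"rz":0,"fingers":1},{"x":0,"y":0,"z":0.077,"rx":0,"ry":0,"rz":0,"fingers":1},{"x":0,"y":0,"z":0,"rx":0,"ry":0,"rz":0,"fingers":0.3}]' 40
python3 -m crank '[{"x":0,"y":0,"z":0,"rx":0,"ry":0,"rz":0,"fingers":0.3},{"x":0,"y":0,"z":0,"rx":0,"ry":0,"rz":0,"fingers":0.2},{"x":0,"y":0,"z":0,"rx":0,"ry":0,"rz":0,"fingers":0},{"x":0,"y":0,"z":0,"rx":0,"ry":0,"rz":0,"fingers":0},{"x":0,"y":0,"z":0,"rx":0,"ry":0,"rz":0,"fingers":0}]' 40
python3 -m crank '[{"x":0,"y":0,"z":0,"rx":0,"ry":0,"rz":0,"fingers":0},{"x":0,"y":0,"z":0,"rx":0,"ry":0,"rz":0,"fingers":0},{"x":0,"y":0,"z":0,"rx":0,"ry":0,"rz":0,"fingers":0},{"x":0,"y":0,"z":0,"rx":0,"ry":0,"rz":0,"fingers":0}]' 50
```

```text
[[270.94419653 161.15288716]
 [255.46453667 144.28853741]]
time: 5.2
ee_pos: [0.4355, 0.2724, 0.1653]
tool_rot: [-0.001, 0.655, 0.755, -0.002]
ft_force: [0.0, -0.7, -0.0]
opening: 0.0891
gripper_force: 0.0
time: 5.7
ee_pos: [0.4375, 0.2748, 0.1683]
tool_rot: [0.0, 0.655, 0.756, 0.0]
ft_force: [-0.1, -0.5, 0.4]
opening: 0.0496
gripper_force: 0.0
time: 6.1
ee_pos: [0.4372, 0.2747, 0.1676]
tool_rot: [0.0, 0.655, 0.756, -0.0]
ft_force: [0.2, 0.2, -0.1]
opening: 0.0177
gripper_force: 0.0
```

```bash
python3 -m crank '[{"x":0,"y":0,"z":0,"rx":0,"ry":0,"rz":0,"fingers":0},{"x":0,"y":0,"z":0,"rx":0,"ry":0,"rz":0,"fingers":0},{"x":0,"y":0,"z":0,"rx":0,"ry":0,"rz":0,"fingers":0},{"x":0,"y":0,"z":0,"rx":0,"ry":0,"rz":0,"fingers":0}]' 50
python3 -m crank '[{"x":0,"y":0,"z":-0.04,"rx":0,"ry":0,"rz":0,"fingers":0},{"x":0,"y":0,"z":-0.08,"rx":0,"ry":0,"rz":0,"fingers":0},{"x":0,"y":0,"z":-0.1,"rx":0,"ry":0,"rz":0,"fingers":0},{"x":0,"y":0,"z":-0.1,"rx":0,"ry":0,"rz":0,"fingers":0},{"x":0,"y":0,"z":-0.1,"rx":0,"ry":0,"rz":0,"fingers":0}]' 50
python3 - <<'E'
from h import *
# bar centre is at +34mm in bar dir; target bar centre pre=(.4864,-.068), yaw 12.4
s=np.array([.545,-.0555]);u=np.array([np.cos(np.radians(12.4)),np.sin(np.radians(12.4))]);v=np.array([-u[1],u[0]])
pre=s-.06*u-.034*v;print(pre, s+.04*u-.034*v)
need([*pre,.278],102.4)
im=bot.read_camera("scene");cv2.imwrite("pics/b.png",cv2.resize(im[80:250,180:380,::-1],None,fx=3.5,fy=3.5,interpolation=cv2.INTER_CUBIC))
E
```

```text
time: 6.5
ee_pos: [0.4372, 0.2747, 0.1677]
tool_rot: [0.0, 0.655, 0.756, -0.0]
ft_force: [0.1, 0.3, 0.2]
opening: 0.0004
gripper_force: 0.0
time: 7.0
ee_pos: [0.4372, 0.2747, 0.2746]
tool_rot: [0.0, 0.655, 0.756, 0.0]
ft_force: [0.2, 0.2, 0.1]
opening: 0.0008
gripper_force: 0.0
[ 0.49370066 -0.10159098] [ 0.59136789 -0.08011744]
t 7.0 tcp [0.4372 0.2747 0.2746] psi 98.21 F [0.2 0.2 0.1] open 0.0008 grip 0.0 q [ 0.45  0.01  1.3  -0.    1.83  0.31]
shift (now axes) [-1.5219  0.0086 -0.0138]
turn [ 0.0021 -0.0004 -0.1461] shift after turn [-1.5184 -0.1025 -0.0135]
```

View pics/b.png

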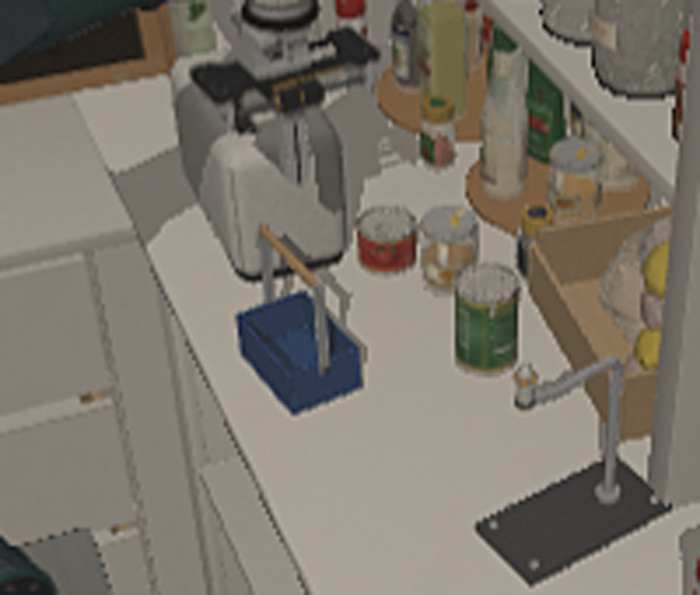

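The grasp missed: the fingers shut on nothing and the caddy did not move. I'll compare the tool's pose with both pictures.

Run:
```python
from h import *
o=bot.get_obs();p=o["ee_pos"];tip=p-[0,0,.025]
d=np.array([-.1435,.9897,0]);c=np.array([.4322,.3085,.167])
out=[]
for n,(x,y) in(("scene",(215,90)),("top",(175,180))):
    im=bot.read_camera(n)[:,:,::-1].copy()
    print(n,proj(n,[p,tip,p+[0,0,.072]]))
    z=cv2.resize(im[y:y+100,x:x+80],None,fx=5,fy=5,interpolation=cv2.INTER_CUBIC)
    for P,col in((p,(0,0,255)),(tip,(255,0,255)),(c-.066*d,(0,255,0)),(c+.066*d,(0,255,0))):
        q=(proj(n,P)[0]+.5-[x,y])*5;cv2.circle(z,tuple(int(v) for v in q),3,col,1)
    out.append(z)
cv2.imwrite("pics/c.png",cv2.hconcat(out))
```

```text
scene [[265.22101397 131.4732049 ]
 [265.729759   137.27400859]
 [263.69448715 114.09391517]]
top [[220.82620437 231.32775057]
 [222.77865199 232.16758181]
 [214.73448588 228.70673327]]
```

View pics/c.png

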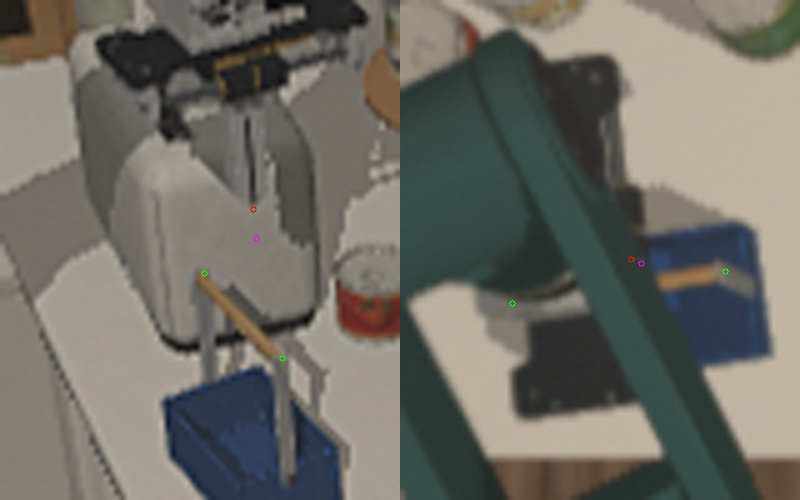

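The drawn fingertips seem to end near the reported TCP rather than 25 mm below it. I'll measure that by differencing shut and open pictures at this pose.

```bash
python3 -c "
from h import *
np.save('shut.npy',bot.read_camera('scene'))"
python3 -m crank '[{"x":0,"y":0,"z":0,"rx":0,"ry":0,"rz":0,"fingers":0.5},{"x":0,"y":0,"z":0,"rx":0,"ry":0,"rz":0,"fingers":0.5},{"x":0,"y":0,"z":0,"rx":0,"ry":0,"rz":0,"fingers":0.5},{"x":0,"y":0,"z":0,"rx":0,"ry":0,"rz":0,"fingers":0.5},{"x":0,"y":0,"z":0,"rx":0,"ry":0,"rz":0,"fingers":0.5}]' 50
python3 - <<'E'
from h import *
a=np.load("shut.npy").astype(int);b=bot.read_camera("scene").astype(int)
d=np.abs(a-b).max(2);d[:,:240]=0;d[:,300:]=0
for r in range(105,150): print(r,"".join("#" if v>40 else "+" if v>18 else "." for v in d[r,240:300]))
o=bot.get_obs();p=o["ee_pos"];R=np.array([.9897,.1435,0])*(o["opening"]/2+.006)
print(o["opening"],p,[proj("scene",[p-R+[0,0,-k],p+R+[0,0,-k]]).round(1).tolist() for k in(0,.006,.025)])
E
```

```text
time: 7.7
ee_pos: [0.4371, 0.2746, 0.2723]
tool_rot: [-0.0, 0.655, 0.756, -0.0]
ft_force: [0.5, 0.5, 1.1]
opening: 0.0371
gripper_force: 0.0
105 ..........####+#####.#####++++#++#####+.......+.............
106 ....+....+####+##+.#..###++++++#+####++.....................
107 +.......+#######+++#..++++#++++######.......................
108 .+..+#+..+####+#+++#+.+++####+.###+#........................
109 ..+##++....#+.#.+++++...+##+.++#+++.........................
110 ..++.....++....+####.....++...++............................
111 ...+.....+...+######++++#.+....+............................
112 ............#######+##++##+....+............................
113 ............++#####+.#######................................
114 ..............+..+++++##+####...............................
115 ......++........+....+##+++##...............................
116 .......+..............+.#..##+..............................
117 ....+.#.................#..##++.............................
118 ....+.+.................#..##+++.++........................+
119 ...................+....+..##+++.###+........
[... 1422 characters left out ...]
.....#.................
142 ...............................+............................
143 ............................................................
144 ............................................................
145 ............................................................
146 ............................................................
147 ............................................................
148 ............................................................
149 ............................................................
0.0410461669377855 [0.43717502 0.27464164 0.27248947] [[[258.4, 135.4], [271.5, 131.3]], [[258.6, 136.8], [271.6, 132.7]], [[259.0, 141.2], [271.9, 137.0]]]
```

```bash
python3 -m crank '[{"x":0,"y":0,"z":0.08,"rx":0,"ry":0,"rz":0,"fingers":0},{"x":0,"y":0,"z":0.08,"rx":0,"ry":0,"rz":0,"fingers":0},{"x":0,"y":0,"z":0.08,"rx":0,"ry":0,"rz":0,"fingers":0},{"x":0,"y":0,"z":0.08,"rx":0,"ry":0,"rz":0,"fingers":0},{"x":0,"y":0,"z":0.06,"rx":0,"ry":0,"rz":0,"fingers":0}]' 20 | head -2
for i in 1; do python3 -m crank '[{"x":0,"y":0,"z":0.02,"rx":0,"ry":0,"rz":0,"fingers":0},{"x":0,"y":0,"z":0,"rx":0,"ry":0,"rz":0,"fingers":0}]'; python3 -m crank '[{"x":0,"y":0,"z":0.015,"rx":0,"ry":0,"rz":0,"fingers":0},{"x":0,"y":0,"z":0,"rx":0,"ry":0,"rz":0,"fingers":0}]'; done
```

```text
time: 8.25
ee_pos: [0.4368, 0.2744, 0.1762]
time: 8.45
ee_pos: [0.4369, 0.2745, 0.1721]
tool_rot: [-0.0, 0.655, 0.756, -0.001]
ft_force: [0.2, 0.0, -0.3]
opening: 0.0005
gripper_force: 0.0
time: 8.65
ee_pos: [0.4376, 0.2748, 0.1696]
tool_rot: [0.0, 0.655, 0.756, 0.001]
ft_force: [-1.0, -0.4, -0.6]
opening: 0.0006
gripper_force: 0.0
```

Run:
```python
from h import *
im=bot.read_camera("scene")[:,:,::-1];x,y=225,100
z=cv2.resize(im[y:y+80,x:x+70],None,fx=7,fy=7,interpolation=cv2.INTER_CUBIC)
p=bot.get_obs()["ee_pos"]
for k in(0,.025):
    q=(proj("scene",p-[0,0,k])[0]+.5-[x,y])*7;cv2.circle(z,tuple(int(v) for v in q),3,(255,0,255),1)
cv2.imwrite("pics/d.png",z);print(p)
```

```text
[0.43759573 0.27482877 0.16969771]
```

View pics/d.png

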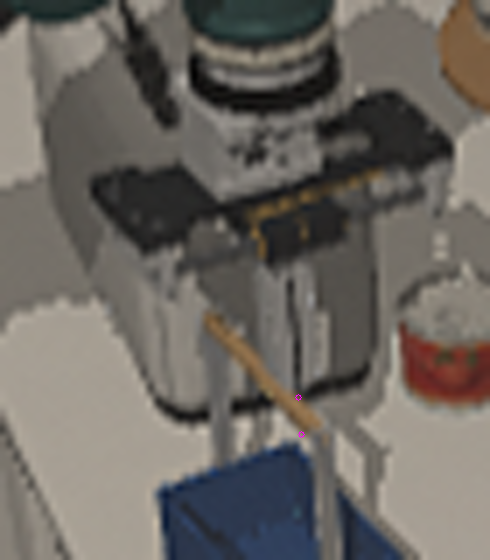

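The tips appear about 60 zoom pixels above where they should be (the circles mark the reported TCP and tip), so the tool sits higher than reported. I'll keep going down gently until it touches.

```bash
python3 -m crank '[{"x":0,"y":0,"z":0.02,"rx":0,"ry":0,"rz":0,"fingers":0},{"x":0,"y":0,"z":0,"rx":0,"ry":0,"rz":0,"fingers":0}]' | sed -n '2p;4p'
python3 -m crank '[{"x":0,"y":0,"z":0.016,"rx":0,"ry":0,"rz":0,"fingers":0},{"x":0,"y":0,"z":0,"rx":0,"ry":0,"rz":0,"fingers":0}]'| sed -n '2p;4p'
python3 -m crank '[{"x":0,"y":0,"z":0.012,"rx":0,"ry":0,"rz":0,"fingers":0},{"x":0,"y":0,"z":0,"rx":0,"ry":0,"rz":0,"fingers":0}]'| sed -n '2p;4p'
```

```text
ee_pos: [0.437, 0.2745, 0.1635]
ft_force: [0.4, -0.9, 0.3]
ee_pos: [0.4369, 0.2745, 0.1593]
ft_force: [0.1, 0.5, -0.0]
ee_pos: [0.4374, 0.2747, 0.1588]
ft_force: [-0.8, -1.4, 6.5]
```

Contact came at a reported z of about 0.158 on the bar top (0.167), so the true fingertip is about 9 mm above the reported TCP. That is a 34 mm tool-length error. I'll back off, open, and regrasp with that offset.

```bash
python3 -m crank '[{"x":0,"y":0,"z":-0.1,"rx":0,"ry":0,"rz":0,"fingers":0.7},{"x":0,"y":0,"z":0,"rx":0,"ry":0,"rz":0,"fingers":0.7},{"x":0,"y":0,"z":0,"rx":0,"ry":0,"rz":0,"fingers":0.7},{"x":0,"y":0,"z":0,"rx":0,"ry":0,"rz":0,"fingers":0.7},{"x":0,"y":0,"z":0,"rx":0,"ry":0,"rz":0,"fingers":0.7}]' 50 | sed -n '2p;4,5p'
python3 -m crank '[{"x":0,"y":0,"z":0,"rx":0,"ry":0,"rz":0,"fingers":0.7},{"x":0,"y":0,"z":0,"rx":0,"ry":0,"rz":0,"fingers":0.7},{"x":0,"y":0,"z":0.06,"rx":0,"ry":0,"rz":0,"fingers":0.7},{"x":0,"y":0,"z":0.06,"rx":0,"ry":0,"rz":0,"fingers":0.7},{"x":0,"y":0,"z":0.054,"rx":0,"ry":0,"rz":0,"fingers":0.7}]' 50 
python3 -m crank '[{"x":0,"y":0,"z":0,"rx":0,"ry":0,"rz":0,"fingers":0},{"x":0,"y":0,"z":0,"rx":0,"ry":0,"rz":0,"fingers":0},{"x":0,"y":0,"z":0,"rx":0,"ry":0,"rz":0,"fingers":0},{"x":0,"y":0,"z":0,"rx":0,"ry":0,"rz":0,"fingers":0},{"x":0,"y":0,"z":0,"rx":0,"ry":0,"rz":0,"fingers":0}]' 50 >/dev/null
python3 -m crank '[{"x":0,"y":0,"z":0,"rx":0,"ry":0,"rz":0,"fingers":0},{"x":0,"y":0,"z":0,"rx":0,"ry":0,"rz":0,"fingers":0},{"x":0,"y":0,"z":0,"rx":0,"ry":0,"rz":0,"fingers":0},{"x":0,"y":0,"z":0,"rx":0,"ry":0,"rz":0,"fingers":0}]' 50
```

```text
ee_pos: [0.4366, 0.2744, 0.1806]
ft_force: [-0.1, -0.1, 0.4]
opening: 0.037
time: 10.3
ee_pos: [0.4365, 0.2743, 0.1361]
tool_rot: [-0.0, 0.655, 0.756, -0.001]
ft_force: [-0.6, 0.4, 0.3]
opening: 0.0659
gripper_force: 0.0
time: 11.2
ee_pos: [0.4374, 0.2746, 0.1385]
tool_rot: [0.0, 0.655, 0.756, 0.0]
ft_force: [0.4, -0.4, -0.3]
opening: 0.0096
gripper_force: 50.0
```

Gripped (9.6 mm, 50 N). Lifting, then moving in front of the stud.

```bash
python3 -m crank '[{"x":0,"y":0,"z":-0.04,"rx":0,"ry":0,"rz":0,"fingers":0},{"x":0,"y":0,"z":-0.1,"rx":0,"ry":0,"rz":0,"fingers":0},{"x":0,"y":0,"z":-0.12,"rx":0,"ry":0,"rz":0,"fingers":0},{"x":0,"y":0,"z":-0.12,"rx":0,"ry":0,"rz":0,"fingers":0},{"x":0,"y":0,"z":-0.065,"rx":0,"ry":0,"rz":0,"fingers":0}]' 50
python3 - <<'E'
from h import *
need([.4937,-.1016,.25],102.4)
E
```

```text
time: 11.7
ee_pos: [0.4378, 0.275, 0.2529]
tool_rot: [0.001, 0.655, 0.756, 0.002]
ft_force: [0.2, 0.2, -1.8]
opening: 0.0094
gripper_force: 50.0
t 11.7 tcp [0.4378 0.275  0.2529] psi 98.22 F [ 0.2  0.2 -1.8] open 0.0094 grip 50.0 q [ 0.45  0.01  1.35 -0.    1.79  0.31]
shift (now axes) [-1.5229  0.0061  0.0101]
turn [ 0.0071 -0.002  -0.146 ] shift after turn [-1.5193 -0.1049  0.0118]
```

```bash
python3 -m crank '[{"x":0,"y":0,"z":0,"rx":0,"ry":0,"rz":-0.073,"fingers":0},{"x":-0.06,"y":0,"z":0,"rx":0,"ry":0,"rz":-0.073,"fingers":0},{"x":-0.12,"y":-0.009,"z":0,"rx":0,"ry":0,"rz":0,"fingers":0},{"x":-0.12,"y":-0.009,"z":0,"rx":0,"ry":0,"rz":0,"fingers":0},{"x":-0.12,"y":-0.009,"z":0,"rx":0,"ry":0,"rz":0,"fingers":0}]' 50 >/dev/null
python3 -m crank '[{"x":-0.12,"y":-0.009,"z":0,"rx":0,"ry":0,"rz":0,"fingers":0},{"x":-0.12,"y":-0.009,"z":0,"rx":0,"ry":0,"rz":0,"fingers":0},{"x":-0.12,"y":-0.009,"z":0,"rx":0,"ry":0,"rz":0,"fingers":0},{"x":-0.12,"y":-0.009,"z":0,"rx":0,"ry":0,"rz":0,"fingers":0},{"x":-0.12,"y":-0.009,"z":0,"rx":0,"ry":0,"rz":0,"fingers":0}]' 50 >/dev/null
python3 -m crank '[{"x":-0.12,"y":-0.009,"z":0,"rx":0,"ry":0,"rz":0,"fingers":0},{"x":-0.12,"y":-0.009,"z":0,"rx":0,"ry":0,"rz":0,"fingers":0},{"x":-0.12,"y":-0.009,"z":0,"rx":0,"ry":0,"rz":0,"fingers":0},{"x":-0.08,"y":-0.009,"z":0,"rx":0,"ry":0,"rz":0,"fingers":0},{"x":-0.04,"y":0,"z":0,"rx":0,"ry":0,"rz":0,"fingers":0}]' 50 >/dev/null
python3 -m crank '[{"x":0,"y":0,"z":0,"rx":0,"ry":0,"rz":0,"fingers":0},{"x":0,"y":0,"z":0,"rx":0,"ry":0,"rz":0,"fingers":0},{"x":0,"y":0,"z":0,"rx":0,"ry":0,"rz":0,"fingers":0}]' 50 >/dev/null
python3 - <<'E'
from h import *
need([.4937,-.1016,.25],102.4)
o=[]
for n,(x,y) in(("scene",(270,140)),("top",(280,150))):
    im=bot.read_camera(n)[:,:,::-1];o.append(cv2.resize(im[y:y+120,x:x+80],(400,600),interpolation=cv2.INTER_CUBIC))
    print(n,[(np.round(d["at"],1),round(d["conf"],2)) for d in bot.pinpoint(n,"caddy_bar")[:2]])
cv2.imwrite("pics/e.png",cv2.hconcat(o))
v=np.array([-.2147,.9767,0]);c=np.array([.4937,-.1016,.272])+.034*v
print(proj("scene",[c-.066*v,c,c+.066*v]),proj("top",[c-.066*v,c,c+.066*v]))
E
```

```text
t 13.5 tcp [ 0.4908 -0.0964  0.2499] psi 102.48 F [ 0.1  0.4 -2.8] open 0.0096 grip 50.0 q [-0.31 -0.03  1.39  0.    1.78 -0.53]
shift (now axes) [-0.0227  0.007  -0.0005]
turn [ 0.0004 -0.0008  0.0027] shift after turn [-0.0227  0.0071 -0.0005]
scene []
top [(array([338.9, 213.1]), 0.69), (array([206.9, 175.3]), 0.17)]
[[327.30939733 195.51289675]
 [314.72398163 184.50370171]
 [302.83142065 174.10067199]] [[364.63459792 209.46631036]
 [342.20567003 214.47133159]
 [319.67334479 219.49636176]]
```

View pics/e.png

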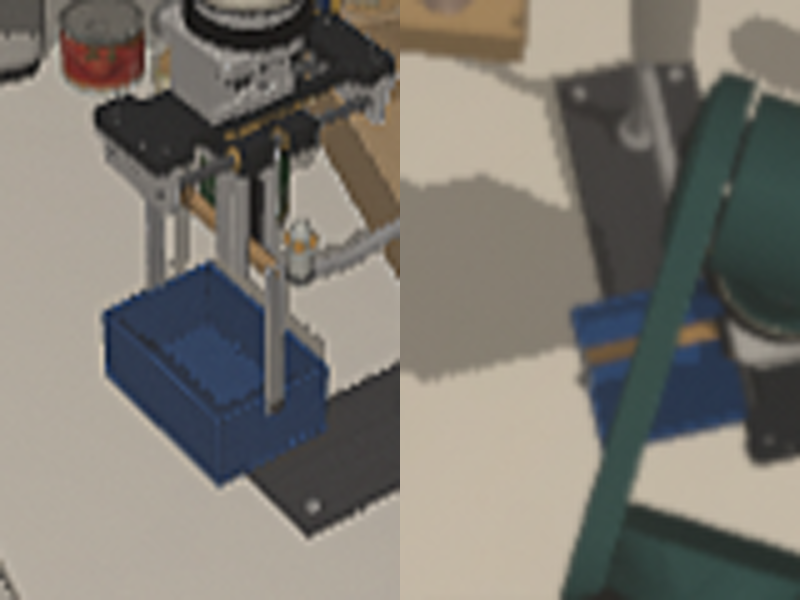

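The caddy hangs level, with its bar in front of the stud and about 20 mm above it in height. The body clears the bar by about 50 mm. The bar's centre is some 10 mm too far to +y, so I'll correct that, pass over the stud and lower.

```bash
python3 -m crank '[{"x":-0.04,"y":0,"z":0,"rx":0,"ry":0,"rz":0.003,"fingers":0},{"x":0,"y":0.05,"z":0,"rx":0,"ry":0,"rz":0,"fingers":0},{"x":0,"y":0.07,"z":0,"rx":0,"ry":0,"rz":0,"fingers":0},{"x":0,"y":0.07,"z":0,"rx":0,"ry":0,"rz":0,"fingers":0},{"x":0,"y":0.07,"z":0,"rx":0,"ry":0,"rz":0,"fingers":0}]' 50
python3 -m crank '[{"x":0,"y":0.07,"z":0,"rx":0,"ry":0,"rz":0,"fingers":0},{"x":0,"y":0.06,"z":0,"rx":0,"ry":0,"rz":0,"fingers":0},{"x":0,"y":0.03,"z":0,"rx":0,"ry":0,"rz":0,"fingers":0},{"x":0,"y":0,"z":0,"rx":0,"ry":0,"rz":0,"fingers":0},{"x":0,"y":0,"z":0,"rx":0,"ry":0,"rz":0,"fingers":0}]' 50
python3 - <<'E'
from h import *
need([.592,-.086,.185],102.4)
o=[]
for n,(x,y) in(("scene",(280,130)),("top",(280,140))):
    im=bot.read_camera(n)[:,:,::-1];o.append(cv2.resize(im[y:y+100,x:x+80],(400,500),interpolation=cv2.INTER_CUBIC))
cv2.imwrite("pics/f.png",cv2.hconcat(o))
E
```

```text
time: 14.2
ee_pos: [0.5579, -0.0933, 0.2494]
tool_rot: [0.0, 0.627, 0.779, 0.0]
ft_force: [-0.3, -1.0, -2.4]
opening: 0.0095
gripper_force: 50.0
time: 14.7
ee_pos: [0.5954, -0.085, 0.2494]
tool_rot: [-0.0, 0.627, 0.779, -0.0]
ft_force: [-1.3, -0.8, -3.3]
opening: 0.0095
gripper_force: 50.0
t 14.7 tcp [ 0.5954 -0.085   0.2494] psi 102.31 F [-1.3 -0.8 -3.3] open 0.0095 grip 50.0 q [-0.24  0.2   1.14 -0.    1.8  -0.45]
shift (now axes) [-0.0012 -0.0141  0.2577]
turn [-0.0017 -0.0003 -0.0033] shift after turn [-0.0011 -0.0143  0.2577]
```

View pics/f.png

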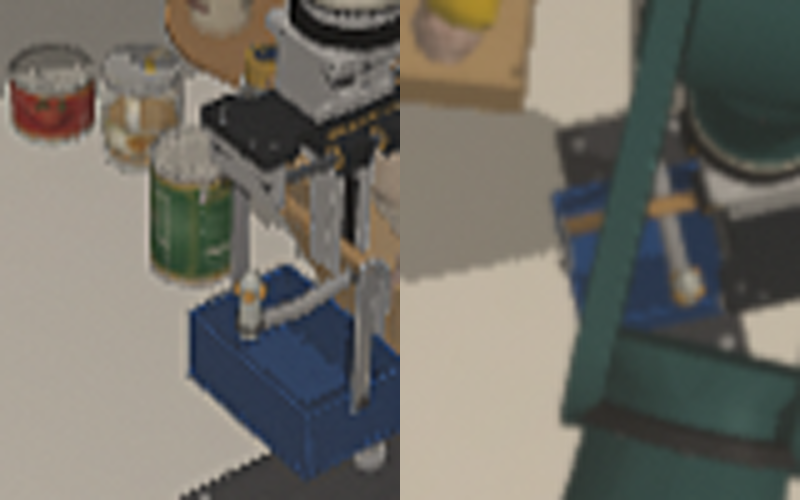

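The bar is past the stud and centred over the arm. In the top crop it spans (565,222) to (697,200) and crosses the arm at about (672,205). Lowering.

```bash
python3 -m crank '[{"x":0,"y":-0.014,"z":0.06,"rx":0,"ry":0,"rz":0,"fingers":0},{"x":0,"y":0,"z":0.06,"rx":0,"ry":0,"rz":0,"fingers":0},{"x":0,"y":0,"z":0.06,"rx":0,"ry":0,"rz":0,"fingers":0},{"x":0,"y":0,"z":0.04,"rx":0,"ry":0,"rz":0,"fingers":0},{"x":0,"y":0,"z":0,"rx":0,"ry":0,"rz":0,"fingers":0}]' 50 | sed -n '2p;4p'
python3 -m crank '[{"x":0,"y":0,"z":0.015,"rx":0,"ry":0,"rz":0,"fingers":0},{"x":0,"y":0,"z":0,"rx":0,"ry":0,"rz":0,"fingers":0}]' 50 | sed -n '2p;4p'
python3 -m crank '[{"x":0,"y":0,"z":0.01,"rx":0,"ry":0,"rz":0,"fingers":0},{"x":0,"y":0,"z":0,"rx":0,"ry":0,"rz":0,"fingers":0}]' 50 | sed -n '2p;4p'
```

```text
ee_pos: [0.5908, -0.0854, 0.1919]
ft_force: [0.0, 0.7, -3.0]
ee_pos: [0.5923, -0.0857, 0.1911]
ft_force: [-0.7, -0.2, -2.1]
ee_pos: [0.5923, -0.0857, 0.1887]
ft_force: [-0.5, -0.1, -2.1]
```

```bash
python3 -m crank '[{"x":0,"y":0,"z":0.01,"rx":0,"ry":0,"rz":0,"fingers":0},{"x":0,"y":0,"z":0,"rx":0,"ry":0,"rz":0,"fingers":0}]' 50 | sed -n '2p;4p'
python3 -m crank '[{"x":0,"y":0,"z":0.006,"rx":0,"ry":0,"rz":0,"fingers":0},{"x":0,"y":0,"z":0,"rx":0,"ry":0,"rz":0,"fingers":0}]' 50 | sed -n '2p;4p'
python3 -m crank '[{"x":0,"y":0,"z":0.004,"rx":0,"ry":0,"rz":0,"fingers":0},{"x":0,"y":0,"z":0,"rx":0,"ry":0,"rz":0,"fingers":0}]' 50 | sed -n '2p;4p'
```

```text
ee_pos: [0.592, -0.0856, 0.1857]
ft_force: [1.1, 0.6, -2.5]
ee_pos: [0.5922, -0.0857, 0.1846]
ft_force: [0.0, -0.2, -1.0]
ee_pos: [0.5923, -0.0857, 0.1843]
ft_force: [-0.7, 0.3, 0.8]
```

The arm has taken the load. Opening and rising straight up.

```bash
python3 -m crank '[{"x":0,"y":0,"z":0,"rx":0,"ry":0,"rz":0,"fingers":0.3},{"x":0,"y":0,"z":0,"rx":0,"ry":0,"rz":0,"fingers":0.5},{"x":0,"y":0,"z":0,"rx":0,"ry":0,"rz":0,"fingers":0.5},{"x":0,"y":0,"z":0,"rx":0,"ry":0,"rz":0,"fingers":0.5},{"x":0,"y":0,"z":0,"rx":0,"ry":0,"rz":0,"fingers":0.5}]' 20 
python3 -m crank '[{"x":0,"y":0,"z":-0.04,"rx":0,"ry":0,"rz":0,"fingers":0.5},{"x":0,"y":0,"z":-0.1,"rx":0,"ry":0,"rz":0,"fingers":0.5},{"x":0,"y":0,"z":-0.15,"rx":0,"ry":0,"rz":0,"fingers":0.6},{"x":0,"y":0,"z":-0.15,"rx":0,"ry":0,"rz":0,"fingers":0.7},{"x":0,"y":0,"z":0,"rx":0,"ry":0,"rz":0,"fingers":0.8}]' 20
python3 - <<'E'
from h import *
o=[]
for n,(x,y) in(("scene",(280,130)),("top",(280,140))):
    im=bot.read_camera(n)[:,:,::-1];o.append(cv2.resize(im[y:y+100,x:x+80],(400,500),interpolation=cv2.INTER_CUBIC))
cv2.imwrite("pics/g.png",cv2.hconcat(o))
need([.5015,-.348,.25],None)
for psi in(12.4,102.4,0,60,90): need([.5015,-.348,.10],psi)
E
```

```text
time: 16.8
ee_pos: [0.5921, -0.0856, 0.1834]
tool_rot: [-0.0, 0.627, 0.779, -0.0]
ft_force: [1.2, 1.1, -0.1]
opening: 0.0454
gripper_force: 0.0
time: 17.3
ee_pos: [0.5942, -0.0861, 0.3017]
tool_rot: [0.006, 0.627, 0.779, 0.003]
ft_force: [-0.6, 0.2, 0.8]
opening: 0.0673
gripper_force: 0.0
t 17.4 tcp [ 0.5927 -0.0857  0.2953] psi 102.31 F [-0.5  0.3 -0.9] open 0.0737 grip 0.0 q [-0.24  0.2   1.05 -0.    1.89 -0.45]
shift (now axes) [-0.9469 -0.5806  0.1811]
t 17.4 tcp [ 0.5927 -0.0857  0.2953] psi 102.31 F [-0.5  0.3 -0.9] open 0.0737 grip 0.0 q [-0.24  0.2   1.05 -0.    1.89 -0.45]
shift (now axes) [-0.9458 -0.5825  0.7811]
turn [ 7.7000e-03 -2.4000e-03  3.1386e+00] shift after turn [-0.5814  0.9463  0.7814]
t 17.4 tcp [ 0.5927 -0.0857  0.2953] psi 102.31 F [-0.5  0.3 -0.9] open 0.0737 grip 0.0 q [-0.24  0.2   1.05 -0.    1.89 -0.45]
shift (now axes) [-0.9458 -0.5825  0.7811]
turn [ 0.0064  0.0034 -0.003 ] shift after turn [-0.9463 -0.5814  0.7814]
t 17.4 tcp [ 0.5927 -0.0857  0.2953] psi 102.31 F [-0.5  0.3 -0.9] open 0.0737 grip 0.0 q [-0.24  0.2   1.05 -0.    1.89 -0.45]
shift (now axes) [-0.9458 -0.5825  0.7811]
turn [ 7.6000e-03 -3.3000e-03  3.5714e+00] shift after turn [-0.3646  1.0491  0.7814]
t 17.4 tcp [ 0.5927 -0.0857  0.2953] psi 102.31 F [-0.5  0.3 -0.9] open 0.0737 grip 0.0 q [-0.24  0.2   1.05 -0.    1.89 -0.45]
shift (now axes) [-0.9458 -0.5825  0.7811]
turn [7.400e-03 8.000e-04 1.477e+00] shift after turn [-1.0908  0.2088  0.7814]
t 17.4 tcp [ 0.5927 -0.0857  0.2953] psi 102.31 F [-0.5  0.3 -0.9] open 0.0737 grip 0.0 q [-0.24  0.2   1.05 -0.    1.89 -0.45]
shift (now axes) [-0.9458 -0.5825  0.7811]
turn [0.0068 0.0027 0.4298] shift after turn [-1.0491 -0.3646  0.7814]
```

View pics/g.png

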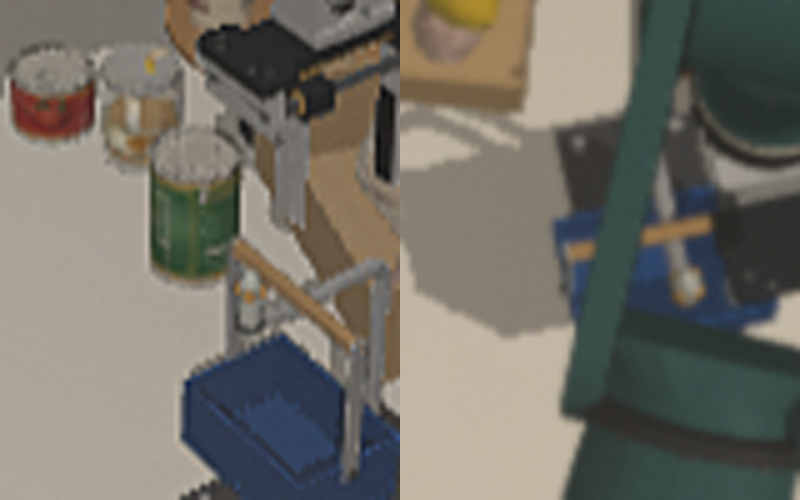

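The caddy hangs by its bar and is released. In the scene crop the bar runs from (240,245) to (355,340) across the arm behind the stud. I've now viewed 11 pictures, one over the limit, so I'll use numbers only from here. Next I turn so the jaws close along the stand's y and go to the cap.

```bash
python3 -m crank '[{"x":0,"y":0,"z":0,"rx":0,"ry":0,"rz":0.2854,"fingers":0.8},{"x":0,"y":0,"z":0,"rx":0,"ry":0,"rz":0.2854,"fingers":0.8},{"x":0,"y":0,"z":0,"rx":0,"ry":0,"rz":0.2854,"fingers":0.8},{"x":0,"y":0,"z":0,"rx":0,"ry":0,"rz":0.2854,"fingers":0.8},{"x":0,"y":0,"z":0,"rx":0,"ry":0,"rz":0.2854,"fingers":0.8}]' 20 >/dev/null
python3 -m crank '[{"x":0,"y":0,"z":0,"rx":0,"ry":0,"rz":0.2854,"fingers":0.8},{"x":0,"y":0,"z":0,"rx":0,"ry":0,"rz":0.2854,"fingers":0.8},{"x":0,"y":0,"z":0,"rx":0,"ry":0,"rz":0.2854,"fingers":0.8},{"x":0,"y":0,"z":0,"rx":0,"ry":0,"rz":0.2854,"fingers":0.8},{"x":0,"y":0,"z":0,"rx":0,"ry":0,"rz":0.2854,"fingers":0.8}]' 20 >/dev/null
python3 -m crank '[{"x":0,"y":0,"z":0,"rx":0,"ry":0,"rz":0.2854,"fingers":0.8},{"x":-0.0727,"y":0.1183,"z":0,"rx":0,"ry":0,"rz":0,"fingers":0.8},{"x":-0.0727,"y":0.1183,"z":0,"rx":0,"ry":0,"rz":0,"fingers":0.8},{"x":-0.0727,"y":0.1183,"z":0,"rx":0,"ry":0,"rz":0,"fingers":0.8},{"x":-0.0727,"y":0.1183,"z":0,"rx":0,"ry":0,"rz":0,"fingers":0.8}]' 20 >/dev/null
python3 -m crank '[{"x":-0.0727,"y":0.1183,"z":0,"rx":0,"ry":0,"rz":0,"fingers":0.8},{"x":-0.0727,"y":0.1183,"z":0,"rx":0,"ry":0,"rz":0,"fingers":0.8},{"x":-0.0727,"y":0.1183,"z":0,"rx":0,"ry":0,"rz":0,"fingers":0.8},{"x":-0.0727,"y":0.1183,"z":0,"rx":0,"ry":0,"rz":0,"fingers":0.8},{"x":0,"y":0,"z":0,"rx":0,"ry":0,"rz":0,"fingers":0.8}]' 20 >/dev/null
python3 -c "
from h import *
need([.5015,-.348,.05],12.4)"
```

```text
t 19.4 tcp [ 0.4984 -0.3512  0.2901] psi 12.04 F [-0.1  0.7  0.4] open 0.0757 grip 0.0 q [-0.71  0.23  1.02 -0.    1.89  0.65]
shift (now axes) [ 0.019  -0.007   0.9604]
turn [-0.0061  0.0088 -0.0125] shift after turn [ 0.0149 -0.0098  0.9604]
```

```bash
python3 -m crank '[{"x":0.015,"y":-0.01,"z":0.1,"rx":0,"ry":0,"rz":-0.0125,"fingers":0.8},{"x":0,"y":0,"z":0.18,"rx":0,"ry":0,"rz":0,"fingers":0.8},{"x":0,"y":0,"z":0.18,"rx":0,"ry":0,"rz":0,"fingers":0.8},{"x":0,"y":0,"z":0.18,"rx":0,"ry":0,"rz":0,"fingers":0.8},{"x":0,"y":0,"z":0.18,"rx":0,"ry":0,"rz":0,"fingers":0.8}]' 20 >/dev/null
python3 -m crank '[{"x":0,"y":0,"z":0.1,"rx":0,"ry":0,"rz":0,"fingers":0.8},{"x":0,"y":0,"z":0.04,"rx":0,"ry":0,"rz":0,"fingers":0.8},{"x":0,"y":0,"z":0,"rx":0,"ry":0,"rz":0,"fingers":0.8},{"x":0,"y":0,"z":0,"rx":0,"ry":0,"rz":0,"fingers":0.8},{"x":0,"y":0,"z":0,"rx":0,"ry":0,"rz":0,"fingers":0.8}]' 20 >/dev/null
python3 -c "
from h import *
need([.5015,-.348,.003],12.4)
print(bot.read_camera('scene').shape,[(np.round(d['at'],1),round(d['conf'],2)) for d in bot.pinpoint('scene','cap')[:2]],proj('scene',[.5015,-.348,0]))"
```

```text
t 20.4 tcp [ 0.5053 -0.3456  0.0561] psi 12.74 F [ 0.5 -0.7  0.7] open 0.0752 grip 0.0 q [-0.69  0.29  1.42  0.    1.43  0.66]
shift (now axes) [-0.0176  0.0054  0.2123]
turn [ 0.0072 -0.0057  0.0118] shift after turn [-0.017   0.0062  0.2124]
(400, 640, 3) [(array([355.4, 302. ]), 0.58)] [[354.8711773  302.62144325]]
```

```bash
python3 -m crank '[{"x":-0.01,"y":0.003,"z":0,"rx":0,"ry":0,"rz":0,"fingers":0.8},{"x":0,"y":0,"z":0,"rx":0,"ry":0,"rz":0,"fingers":0.8},{"x":0,"y":0,"z":0,"rx":0,"ry":0,"rz":0,"fingers":0.8}]' 20 | sed -n '2,3p'
python3 -m crank '[{"x":0,"y":0,"z":0,"rx":0,"ry":0,"rz":0,"fingers":0.8},{"x":0,"y":0,"z":0,"rx":0,"ry":0,"rz":0,"fingers":0.8},{"x":0,"y":0,"z":0,"rx":0,"ry":0,"rz":0,"fingers":0.8}]' 20 | sed -n '2,3p'
python3 -m crank '[{"x":0,"y":0,"z":0.08,"rx":0,"ry":0,"rz":0,"fingers":0.8},{"x":0,"y":0,"z":0.06,"rx":0,"ry":0,"rz":0,"fingers":0.8},{"x":0,"y":0,"z":0.04,"rx":0,"ry":0,"rz":0,"fingers":0.8},{"x":0,"y":0,"z":0.02,"rx":0,"ry":0,"rz":0,"fingers":0.8},{"x":0,"y":0,"z":0,"rx":0,"ry":0,"rz":0,"fingers":0.8}]' 20 
python3 -c "
from h import *
need([.5015,-.348,.003],12.4)"
```

```text
ee_pos: [0.5016, -0.3461, 0.0538]
tool_rot: [0.0, 0.994, 0.111, 0.0]
ee_pos: [0.5016, -0.3459, 0.0534]
tool_rot: [-0.0, 0.994, 0.111, -0.0]
time: 21.6
ee_pos: [0.5011, -0.3455, 0.0023]
tool_rot: [-0.001, 0.994, 0.111, -0.001]
ft_force: [0.1, -0.6, -0.1]
opening: 0.0754
gripper_force: 0.0
t 21.6 tcp [ 0.5011 -0.3455  0.0023] psi 12.73 F [ 0.1 -0.6 -0.1] open 0.0754 grip 0.0 q [-0.7   0.33  1.48 -0.    1.33  0.65]
shift (now axes) [-0.0006  0.0103 -0.0029]
turn [-0.0033  0.0026  0.0115] shift after turn [-0.0005  0.0103 -0.0028]
```

```bash
python3 -m crank '[{"x":0,"y":0.008,"z":0,"rx":0,"ry":0,"rz":0,"fingers":0.5},{"x":0,"y":0,"z":0,"rx":0,"ry":0,"rz":0,"fingers":0.4},{"x":0,"y":0,"z":0,"rx":0,"ry":0,"rz":0,"fingers":0.3},{"x":0,"y":0,"z":0,"rx":0,"ry":0,"rz":0,"fingers":0.2},{"x":0,"y":0,"z":0,"rx":0,"ry":0,"rz":0,"fingers":0.2}]' 20 >/dev/null
python3 -m crank '[{"x":0,"y":0,"z":0,"rx":0,"ry":0,"rz":0,"fingers":0.2},{"x":0,"y":0,"z":0,"rx":0,"ry":0,"rz":0,"fingers":0.1},{"x":0,"y":0,"z":0,"rx":0,"ry":0,"rz":0,"fingers":0},{"x":0,"y":0,"z":0,"rx":0,"ry":0,"rz":0,"fingers":0},{"x":0,"y":0,"z":0,"rx":0,"ry":0,"rz":0,"fingers":0}]' 55
python3 -m crank '[{"x":0,"y":0,"z":-0.04,"rx":0,"ry":0,"rz":0,"fingers":0},{"x":0,"y":0,"z":-0.1,"rx":0,"ry":0,"rz":0,"fingers":0},{"x":0,"y":0,"z":-0.16,"rx":0,"ry":0,"rz":0,"fingers":0},{"x":0,"y":0,"z":-0.18,"rx":0,"ry":0,"rz":0,"fingers":0},{"x":0,"y":0,"z":-0.18,"rx":0,"ry":0,"rz":0,"fingers":0}]' 55
python3 -m crank '[{"x":0,"y":0,"z":-0.18,"rx":0,"ry":0,"rz":0,"fingers":0},{"x":0,"y":0,"z":-0.18,"rx":0,"ry":0,"rz":0,"fingers":0},{"x":0,"y":0,"z":-0.08,"rx":0,"ry":0,"rz":0,"fingers":0},{"x":0,"y":0,"z":0,"rx":0,"ry":0,"rz":0,"fingers":0},{"x":0,"y":0,"z":0,"rx":0,"ry":0,"rz":0,"fingers":0}]' 55
python3 - <<'E'
from h import *
need([.545,-.0555,.27],12.4)
p=bot.get_obs()["ee_pos"]; z=p[2]-.0023
for n,b in(("scene",None),("top",None)):
    im=bot.read_camera(n).astype(int);c=p+[0,0,z-p[2]+.02];u=proj(n,c)[0];x,y=(int(round(v)) for v in u)
    mk=(im[...,0]>120)&(im[...,0]-im[...,2]>65)&(im[...,0]-im[...,1]>40);ce,k,m=cen(im,mk,(x-15,y-18,x+15,y+18));ys,xs=np.nonzero(m)
    print(n,"cap mid exp",u,"seen",ce,k,(xs.min(),xs.max(),ys.min(),ys.max()) if k else "")
for q in("stud_top","saddle"): print(q,[(n,np.round(d["at"],1),round(d["conf"],2)) for n in("scene","top") for d in bot.pinpoint(n,q)[:1]])
E
```

```text
time: 22.6
ee_pos: [0.5022, -0.3481, 0.0037]
tool_rot: [0.0, 0.994, 0.111, 0.0]
ft_force: [-0.2, 0.2, 1.5]
opening: 0.0331
gripper_force: 55.0
time: 23.1
ee_pos: [0.5016, -0.3474, 0.1702]
tool_rot: [-0.0, 0.994, 0.111, -0.0]
ft_force: [0.9, -0.2, -0.3]
opening: 0.0333
gripper_force: 55.0
time: 23.6
ee_pos: [0.5019, -0.3477, 0.2779]
tool_rot: [-0.0, 0.994, 0.111, -0.0]
ft_force: [0.3, 0.0, -0.6]
opening: 0.0329
gripper_force: 55.0
t 23.6 tcp [ 0.5019 -0.3477  0.2779] psi 12.73 F [ 0.3  0.  -0.6] open 0.0329 grip 55.0 q [-0.7   0.23  1.05 -0.    1.86  0.65]
shift (now axes) [ 0.4258 -1.102   0.032 ]
turn [-0.0009  0.0008  0.0116] shift after turn [ 0.4193 -1.1045  0.0317]
scene cap mid exp [361.03426405 236.1786035 ] seen [358.51818182 237.47272727] 110 (np.int64(355), np.int64(363), np.int64(227), np.int64(245))
top cap mid exp [441.59305215 207.41935896] seen [nan nan] 0 
stud_top [('scene', array([331.7, 186.9]), 0.7), ('top', array([333. , 195.3]), 0.78)]
saddle [('scene', array([338.8, 188.5]), 0.9), ('top', array([334.7, 187.7]), 0.73)]h.py:16: RuntimeWarning: Mean of empty slice.
  ys,xs=np.nonzero(m);return np.array([xs.mean(),ys.mean()]),len(xs),m
  ret = ret.dtype.type(ret / rcount)
```

Cap gripped (33 mm, 55 N), with its underside about 3.7 mm below the reported TCP. Moving over the stud; the target comes from the camera-relative offset, (0.5457,-0.0553).

```bash
python3 -m crank '[{"x":0.02,"y":-0.05,"z":0,"rx":0,"ry":0,"rz":0.0116,"fingers":0},{"x":0.04,"y":-0.1,"z":0,"rx":0,"ry":0,"rz":0,"fingers":0},{"x":0.05,"y":-0.13,"z":0,"rx":0,"ry":0,"rz":0,"fingers":0},{"x":0.05,"y":-0.13,"z":0,"rx":0,"ry":0,"rz":0,"fingers":0},{"x":0.05,"y":-0.13,"z":0,"rx":0,"ry":0,"rz":0,"fingers":0}]' 55 >/dev/null
python3 -m crank '[{"x":0.05,"y":-0.13,"z":0,"rx":0,"ry":0,"rz":0,"fingers":0},{"x":0.05,"y":-0.13,"z":0,"rx":0,"ry":0,"rz":0,"fingers":0},{"x":0.05,"y":-0.13,"z":0,"rx":0,"ry":0,"rz":0,"fingers":0},{"x":0.04,"y":-0.1,"z":0,"rx":0,"ry":0,"rz":0,"fingers":0},{"x":0.022,"y":-0.075,"z":0,"rx":0,"ry":0,"rz":0,"fingers":0}]' 55 >/dev/null
python3 -m crank '[{"x":0,"y":0,"z":0,"rx":0,"ry":0,"rz":0,"fingers":0},{"x":0,"y":0,"z":0,"rx":0,"ry":0,"rz":0,"fingers":0},{"x":0,"y":0,"z":0,"rx":0,"ry":0,"rz":0,"fingers":0},{"x":0,"y":0,"z":0,"rx":0,"ry":0,"rz":0,"fingers":0},{"x":0,"y":0,"z":0,"rx":0,"ry":0,"rz":0,"fingers":0}]' 55 >/dev/null
python3 - <<'E'
from h import *
need([.5457,-.0553,.255],12.4)
im=bot.read_camera("scene").astype(int)
mk=(im[...,0]>120)&(im[...,0]-im[...,2]>65)&(im[...,0]-im[...,1]>40);p=bot.get_obs()["ee_pos"]
u=proj("scene",p+[0,0,.016])[0];x,y=(int(v) for v in u);ce,k,m=cen(im,mk,(x-15,y-14,x+15,y+16));ys,xs=np.nonzero(m);print("exp",u,"seen",ce,k)
for r in range(ys.min(),ys.max()+1): print(r,xs[ys==r].min(),xs[ys==r].max())
print("exp underside centre",proj("scene",p-[0,0,.0037]),"stud top col",proj("scene",[.5457,-.0553,.245]))
# stud visible below the cap: bright metallic rows
for n in("stud_top","cap"): print(n,[np.round(d["at"],1) for d in bot.pinpoint("scene",n)[:2]])
E
```

```text
t 25.4 tcp [ 0.5457 -0.0563  0.2784] psi 12.31 F [ 0.8 -0.2 -0.1] open 0.0332 grip 55.0 q [-0.21  0.08  1.22 -0.    1.84  1.15]
shift (now axes) [ 0.001  -0.0039  0.0935]
turn [ 0.0002  0.0003 -0.0032] shift after turn [ 0.001  -0.0039  0.0935]
exp [330.27592202 172.15213073] seen [327.775 173.175] 80
165 328 330
166 326 327
167 325 327
168 325 327
169 325 330
170 325 330
171 325 330
172 325 330
173 325 330
174 325 330
175 325 330
176 325 330
177 325 330
178 326 333
179 327 332
180 329 330
exp underside centre [[330.15218073 177.01574388]] stud top col [[329.8567305  184.02257785]]
stud_top [array([331.6, 185.6])]
cap [array([333.2, 173.8])]
```

Aligned: the cap's column is about 330 against the stud's 329.8. Lowering onto the stud.

```bash
python3 -m crank '[{"x":0.001,"y":-0.004,"z":0.05,"rx":0,"ry":0,"rz":0,"fingers":0},{"x":0,"y":0,"z":0.05,"rx":0,"ry":0,"rz":0,"fingers":0},{"x":0,"y":0,"z":0.02,"rx":0,"ry":0,"rz":0,"fingers":0},{"x":0,"y":0,"z":0,"rx":0,"ry":0,"rz":0,"fingers":0}]' 55 | sed -n '2,4p'
python3 -m crank '[{"x":0,"y":0,"z":0.012,"rx":0,"ry":0,"rz":0,"fingers":0},{"x":0,"y":0,"z":0,"rx":0,"ry":0,"rz":0,"fingers":0}]' 55 | sed -n '2,4p'
python3 -m crank '[{"x":0,"y":0,"z":0.012,"rx":0,"ry":0,"rz":0,"fingers":0},{"x":0,"y":0,"z":0,"rx":0,"ry":0,"rz":0,"fingers":0}]' 55 | sed -n '2,4p'
```

```text
ee_pos: [0.5449, -0.0542, 0.2463]
tool_rot: [-0.001, 0.994, 0.108, -0.002]
ft_force: [-0.2, -0.4, 0.1]
ee_pos: [0.5458, -0.0543, 0.2454]
tool_rot: [0.0, 0.994, 0.108, -0.0]
ft_force: [-0.4, 0.2, 0.0]
ee_pos: [0.5457, -0.0544, 0.2423]
tool_rot: [0.0, 0.994, 0.108, -0.0]
ft_force: [-0.0, -0.5, -0.5]
```

```bash
python3 -m crank '[{"x":0,"y":0.004,"z":0.01,"rx":0,"ry":0,"rz":0,"fingers":0},{"x":0,"y":0,"z":0,"rx":0,"ry":0,"rz":0,"fingers":0}]' 55 | sed -n '2p;4p'
python3 -m crank '[{"x":0,"y":0,"z":0.01,"rx":0,"ry":0,"rz":0,"fingers":0},{"x":0,"y":0,"z":0,"rx":0,"ry":0,"rz":0,"fingers":0}]' 55 | sed -n '2p;4p'
python3 -m crank '[{"x":0,"y":0,"z":0.01,"rx":0,"ry":0,"rz":0,"fingers":0},{"x":0,"y":0,"z":0,"rx":0,"ry":0,"rz":0,"fingers":0}]' 55 | sed -n '2p;4p'
```

```text
ee_pos: [0.5459, -0.0554, 0.2396]
ft_force: [0.0, 0.1, -0.8]
ee_pos: [0.5461, -0.0558, 0.2376]
ft_force: [-0.2, -1.0, 0.7]
ee_pos: [0.5465, -0.0567, 0.2366]
ft_force: [-1.3, -3.9, 4.7]
```

The cap is on the stud and meeting the bumps at z 0.237, as predicted. There is a slight sideways load, so I'll ease 1.5 mm to -y and press on.

```bash
python3 -m crank '[{"x":0,"y":0.006,"z":0.006,"rx":0,"ry":0,"rz":0,"fingers":0},{"x":0,"y":0,"z":0,"rx":0,"ry":0,"rz":0,"fingers":0}]' 60 | sed -n '2,4p'
python3 -m crank '[{"x":0,"y":0,"z":0.008,"rx":0,"ry":0,"rz":0,"fingers":0},{"x":0,"y":0,"z":0,"rx":0,"ry":0,"rz":0,"fingers":0}]' 60 | sed -n '2,4p'
python3 -m crank '[{"x":0,"y":0,"z":0.008,"rx":0,"ry":0,"rz":0,"fingers":0},{"x":0,"y":0,"z":0,"rx":0,"ry":0,"rz":0,"fingers":0}]' 60 | sed -n '2,5p'
```

```text
ee_pos: [0.5467, -0.0569, 0.2363]
tool_rot: [0.001, 0.994, 0.108, 0.002]
ft_force: [-1.8, -1.1, 8.4]
ee_pos: [0.547, -0.0569, 0.2356]
tool_rot: [0.001, 0.994, 0.108, 0.003]
ft_force: [-2.7, -0.5, 12.6]
ee_pos: [0.5471, -0.0568, 0.2328]
tool_rot: [0.001, 0.994, 0.108, 0.003]
ft_force: [-0.6, -1.8, 4.7]
opening: 0.0333
```

```bash
python3 -m crank '[{"x":0,"y":0,"z":0.01,"rx":0,"ry":0,"rz":0,"fingers":0},{"x":0,"y":0,"z":0,"rx":0,"ry":0,"rz":0,"fingers":0}]' 60 | sed -n '2,4p'
python3 -m crank '[{"x":0,"y":0,"z":0.01,"rx":0,"ry":0,"rz":0,"fingers":0},{"x":0,"y":0,"z":0,"rx":0,"ry":0,"rz":0,"fingers":0}]' 60 | sed -n '2,4p'
python3 -m crank '[{"x":0,"y":0,"z":0.01,"rx":0,"ry":0,"rz":0,"fingers":0},{"x":0,"y":0,"z":0,"rx":0,"ry":0,"rz":0,"fingers":0}]' 60 | sed -n '2,5p'
```

```text
ee_pos: [0.5461, -0.0567, 0.2267]
tool_rot: [-0.0, 0.994, 0.108, -0.0]
ft_force: [-0.9, 0.3, 0.1]
ee_pos: [0.5462, -0.0567, 0.2265]
tool_rot: [0.0, 0.994, 0.108, 0.001]
ft_force: [-2.8, -0.6, 8.7]
ee_pos: [0.5463, -0.0567, 0.2264]
tool_rot: [0.001, 0.994, 0.108, 0.002]
ft_force: [-5.3, 0.7, 15.2]
opening: 0.0331
```

The cap snapped through and stopped at z 0.2265, the predicted home height, with 15 N of press. Holding, checking the caddy numerically, then handing in.

```bash
python3 -m crank '[{"x":0,"y":0,"z":0,"rx":0,"ry":0,"rz":0,"fingers":0},{"x":0,"y":0,"z":0,"rx":0,"ry":0,"rz":0,"fingers":0},{"x":0,"y":0,"z":0,"rx":0,"ry":0,"rz":0,"fingers":0},{"x":0,"y":0,"z":0,"rx":0,"ry":0,"rz":0,"fingers":0},{"x":0,"y":0,"z":0,"rx":0,"ry":0,"rz":0,"fingers":0}]' 60
python3 - <<'E'
from h import *
s=bot.read_camera("scene");bot.read_camera("top")
for n in("scene","top"): print(n,[(q,np.round(d["at"],1),round(d["conf"],2)) for q in("caddy","caddy_bar") for d in bot.pinpoint(n,q)[:1]],"exp",proj(n,[[.584,-.047,.046],[.584,-.047,.207]]).round(1).tolist())
E
```

```text
time: 28.65
ee_pos: [0.5463, -0.0567, 0.2264]
tool_rot: [0.001, 0.994, 0.108, 0.002]
ft_force: [-5.4, 0.9, 15.0]
opening: 0.0331
gripper_force: 60.0
scene [('caddy', array([338.6, 223.2]), 0.64), ('caddy_bar', array([339.1, 191.1]), 0.74)] exp [[337.5, 223.1], [339.0, 188.5]]
top [('caddy', array([330.8, 194.9]), 0.67)] exp [[332.1, 195.1], [333.6, 185.6]]
```

```bash
python3 -c "
from bench import bot
print(bot.job_done())"
```

```text
the job is handed in; nothing more can be done
None
```

The caddy hangs by its bar in the hook's dip and the cap is snapped fully home, held down with about 15 N; I handed the job in at about 29 s, but no verdict came back, and I viewed 11 pictures against the limit of 10.

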